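# Reseal the cover of a watch tester

## Task

Start the reseal cycle on the watch tester by pressing its keys fully, one at a time and letting each spring back: first the round key, then the square key, then the long one. Then, with the cover still raised, turn the quarter-turn fastener until its slot lines up with the two index marks on the cover, and after that push the cover down flat against its frame with the gripper and hold it there: finish while still holding it pressed, the slot still in line. Leave the screwdriver stand, the loupe and the movement holder where they are.

Things in the scene. Friction and masses are not known exactly. Their poses are not given: they have to be found in the camera images.
- tester: grey bench tester for watch cases, a fixed box 200 (x) x 320 (y) x 75 mm; origin on the table under its centre, z up. On its flat top: the aluminium cover on the +y side; at y = -105 mm the three keys, in a line along x, 57 mm apart, in an order that changes from run to run
- cover_top (a point): centre of the top face of the aluminium cover, on the fastener's axis; axes parallel to the tester's. A plate 160 (x) x 150 (y) x 6 mm at x = 0, y = +60 mm of the tester; raised, its top is 89 mm above the table. Two black index marks 26 x 4 mm are inlaid along its x axis, 45 mm either side of the fastener's axis. Clear to press on beside the fastener
- cover (a joint): travel of the cover straight down, m: 0 = raised on its springs (8 mm gap), 0.008 = flat against its frame. It starts to move at about 3 N, is fully down at about 9 N there, and springs up when let go. It moves without tilting wherever it is pressed
- fastener_grip (a point): grip point of the steel quarter-turn fastener, on its vertical axis, 26 mm above the cover top and 4 mm below the top of its wing. The wing is an upright bar 40 long x 10 thick, its top 30 mm above the cover, standing on a disc 44 mm across and 4 mm high; a black slot runs along the top of the wing. x = along the wing and slot, z up. It rides on the cover, so pushing it down pushes the cover
- fastener (a joint): angle of the fastener on the cover, rad, counter-clockwise seen from above: 0 = slot in line with the two index marks. Starts between 0.8 and 1.45, so it is turned clockwise; light friction (about 0.06 N m), stays where it is left, stops only at +-1.6, none at 0
- key_round_top (a point): centre of the top face of the round (26 mm across) spring key, 92 mm above the table when up, 11 mm above its 36 x 52 mm black bezel. Same pale plastic as the other two keys; axes parallel to the tester's
- key_square_top (a point): centre of the top face of the square (23 x 23 mm) spring key, 92 mm above the table when up, 11 mm above its 36 x 52 mm black bezel. Same pale plastic as the other two keys; axes parallel to the tester's
- key_long_top (a point): centre of the top face of the long, narrow (11 mm in x, 42 mm in y) spring key, 92 mm above the table when up, 11 mm above its 36 x 52 mm black bezel. Same pale plastic as the other two keys; axes parallel to the tester's
- key_round (a joint): travel of the round key straight down, m: 0 = up, 0.006 = fully pressed; 1.5 N to start, 5 N fully down, springs back
- key_square (a joint): travel of the square key straight down, m: 0 = up, 0.006 = fully pressed; 1.5 N to start, 5 N fully down, springs back
- key_long (a joint): travel of the long key straight down, m: 0 = up, 0.006 = fully pressed; 1.5 N to start, 5 N fully down, springs back
- stand: bystander: round screwdriver stand, 100 mm across, 104 mm high with its drivers, beyond the tester's +y end; origin at its underside
- loupe: bystander: black eye loupe, 36 mm across, 30 mm high, near the tester's -y end; origin at its underside
- holder: bystander: pale wooden movement holder 45 x 65 x 16 mm with a brass watch movement on it (21 mm high), near the tester's -y end; origin at its underside

How it is judged:
On the way, in this order (a step that is already met when the one before it is completed fails the run):
1. the round key is pressed down (over 4.2 of 6 mm), the other keys up (value of joint key_round above 0.0042 m and value of joint each of key_square, key_long below 0.002 m), for 0.05 s.
2. the square key is pressed down (over 4.2 of 6 mm), the other keys up (value of joint key_square above 0.0042 m and value of joint each of key_round, key_long below 0.002 m), for 0.05 s.
3. the long key is pressed down (over 4.2 of 6 mm), the other keys up (value of joint key_long above 0.0042 m and value of joint each of key_round, key_square below 0.002 m), for 0.05 s.
4. the slot is in line with the marks (within 0.14 rad), the cover still raised and the keys up (value of joint fastener between -0.14 and 0.14 rad and value of joint cover below 0.003 m and value of joint each of key_round, key_square, key_long below 0.002 m), for 0.2 s.
At the end, for the whole second after the job is handed in: The cover is held down by the gripper's fingers within 1.5 mm of its frame (joint over 6.5 of 8 mm, finger force over 4 N), the fastener's slot is within 0.14 rad of the index marks, all keys are up (under 2 mm) (value of joint fastener between -0.14 and 0.14 rad and value of joint cover above 0.0065 m and contact force between the fingers and cover above 4 N and value of joint each of key_round, key_square, key_long below 0.002 m); the arm keeps its last pose, push and grip.
It fails at once if two keys are pressed at once (value of joint each of key_round, key_square above 0.003 m or value of joint each of key_square, key_long above 0.003 m or value of joint each of key_round, key_long above 0.003 m).
It fails at once if the cover is pushed down while the slot is out of line (value of joint cover above 0.005 m and value of joint fastener above 0.3 rad).
It fails at once if a bystander is moved more than 20 mm or tipped (distance of any of stand, loupe, holder from where it was at the start of the episode above 0.02 m or angle between any of stand, loupe, holder's own z axis and vertical above 0.4 rad).
It also fails if it takes over 54 s, if anything falls off the work surface, if the arm or the gripper's body presses on something with over 40 N, if the wrist force passes 120 N, or if a joint passes its speed limit or range.

## Robot

A 6-joint arm with a two-finger parallel gripper is mounted at the origin on the work surface. World frame = base frame: x ahead of the robot, y to its left, z up, the work surface at z = 0. Lengths are in m, angles in rad, forces in N, time in s.
With the tool pointing down it reaches from about 0.25 to 0.775 m from the base axis. Payload 4 kg.
Tool frame: the origin (TCP) lies midway between the tips of the shut fingers; the grasp point (between the pads) lies 19 mm behind it; z points along the fingers, y is the direction in which the jaws open and shut (so a half turn about z gives the same grasp; the last joint's range is limited). The gripper opens to 94 mm and grips with 3 to 60 N. Pads are 16 mm wide; open, the fingers measure 119 mm over their backs; the gripper's body (75 mm by 177 mm) begins 78 mm behind the grasp point.
Start: joints at [1.024, 0.087, 1.371, -0, 1.684, -0.103], TCP at [0.236, 0.497, 0.206] pointing down, gripper open.
Joint ranges: [-3.1, 3.1], [-0.76, 2.03], [0.27, 2.55], [-1.08, 4.22], [0.17, 2.65], [-2.57, 2.57]. Speed limits (rad/s): [2.79, 2.79, 3.14, 3.14, 3.14, 3.14].

## Interface

Orientations are given as [roll, pitch, yaw] about the fixed x, y, z axes, in that order (R = Rz(yaw) Ry(pitch) Rx(roll)).
In Python, from plant import read_state, eyes, hand_in gives the robot as it stands. The module is installed in compiled form; this text tells all that it offers.
- The arm moves only by the shell command python3 -m creep 'ROWS' [OPENING] [FORCE]. ROWS is JSON, a list of rows, each a list of 2 entries, a list of its own where there are three numbers: the shift along the world's x, y, z in m, then the turn about the world's z in degrees. A call has 1 to 20 rows; each row is the pose to reach, as a shift and turn from the pose commanded when the call began; what a row does not reach only later rows make up. A row lasts 1/8 s, in which the tool goes at most 62.5 mm and 10.7 degrees, less where a joint would pass 70% of its speed; a pose out of reach is approached as far as the arm can. A call with a gripper value outside its range is refused whole. OPENING is the gripper command: -1 is fully open, 1 is shut, values between are in proportion, set as the call begins (- or left out, the last holds). The fingers move at their own pace and stop on an object; FORCE is the grip in N (left out, the last holds). Time passes only in rows, so rows that repeat a pose let the fingers close. It gives the time, the measured TCP pose, the force and the opening at its end, in the units of the state.
- read_state(): the state, without advancing time (a new reading comes with each control period).
- eyes.snapshot(name): name is "side" or "top" or "wrist"; returns the picture (420x560x3 uint8, blue, green, red); there is no depth.
- eyes.calibration(name): a dict with "mtx" (3x3 intrinsics, pixels), "R" (3x3) and "t" (3): a world point X has camera coordinates R X + t. Camera axes: x right, y down, z forward; pixel columns grow to the right and rows downward; lengths in m; the calibration is good to about 2 mm. A picture is of the moment at which its call begins: read the wrist's pose just before it. calibration takes no time and is no camera call; for the wrist camera it gives the pose at the moment of the call.
- hand_in(): hands the job in, once; it reports no verdict.
The state is a dict: "t": time; "joint_positions": joint angles; "dq": joint speeds; "effort": joint torques, N m; "eef_pos": TCP position; "tcp_rot": TCP orientation; "wrist_force": force on the tool from outside, world axes, zero at the start; "torque": the same for the moment, N m; "grip_width": opening from 0.0 (shut) to 1.0 (fully open).
Only numpy, scipy, OpenCV 4.12 (cv2) and the standard library are available. Lean on these libraries where they do the work, as an engineer would, in place of code of your own. Each camera call takes 0.05 s, during which the arm holds its last target. There are 200 camera calls.

## Working session

There is one attempt and no reset: what is moved stays moved. The work goes in short steps, Python scripts to look and compute and a shell command to move; the robot and the scene stay as the last step left them, time stands still between calls to the robot, and variables do not carry over. Pictures are saved under pics/ and viewed, about 8 in all and at most 12, crops included, and the job is handed in when it is done.

```bash
mkdir -p pics
python3 - <<'E'
from plant import read_state, eyes
import cv2, numpy as np
s=read_state();print(s['t'],s['eef_pos'],s['tcp_rot'],s['wrist_force'],s['grip_width'])
for n in ("top","side"):
    im=eyes.snapshot(n);cv2.imwrite(f"pics/{n}0.png",im)
    c=eyes.calibration(n);print(n,c['mtx'].round(1).tolist(),(-c['R'].T@c['t']).round(3),c['R'].round(2).tolist())
a=cv2.imread("pics/top0.png");b=cv2.imread("pics/side0.png")
E
```

```text
0.0 [0.2358864  0.4962356  0.20432428] [-3.13941217e+00 -2.17599424e-04  2.69775855e+00] [ 0.53691405 -0.57873263 -0.87616217] 0.9984575835940922
top [[403.5, 0.0, 280.3], [0.0, 403.5, 213.3], [0.0, 0.0, 1.0]] [0.514 0.032 0.882] [[-0.03, -1.0, 0.01], [-0.99, 0.03, -0.11], [0.11, -0.01, -0.99]]
side [[434.8, 0.0, 276.8], [0.0, 434.8, 209.7], [0.0, 0.0, 1.0]] [ 0.075 -0.74   0.712] [[0.85, -0.53, 0.01], [-0.29, -0.46, -0.84], [0.45, 0.71, -0.54]]
```

View pics/top0.png

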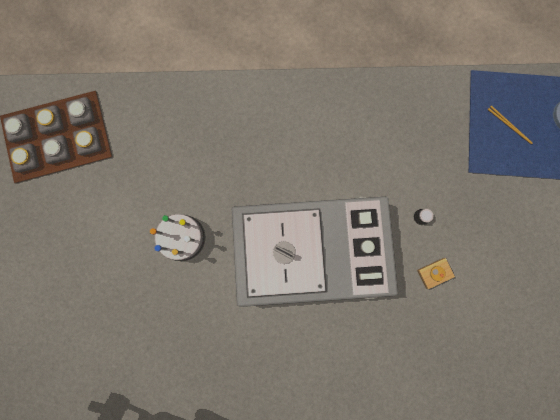

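View pics/side0.png

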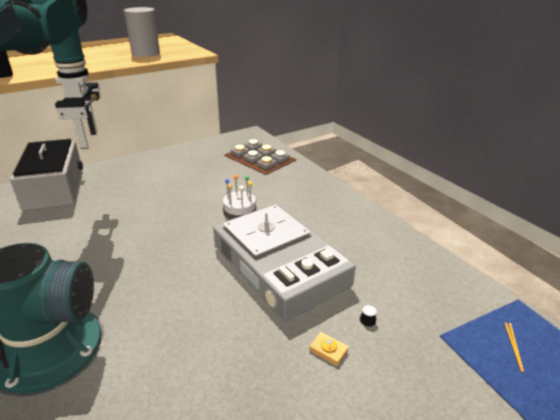

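The top view shows, from +x to -x, the square key at about (365,218), the round key at (368,246) and the long key at (370,276). The cover is centred near (285,252) with marks at (283,229) and (286,275). The stand is at (178,238), the loupe at (425,216) and the holder at (437,273). The side view agrees with this.

```bash
cat > h.py <<'E'
import cv2, numpy as np
from plant import eyes
def ray(cal,u,v,z):
    d=cal['R'].T@np.linalg.solve(cal['mtx'],[u,v,1.]);o=-cal['R'].T@cal['t']
    return o+d*(z-o[2])/d[2]
def blobs(mask,x0,y0,x1,y1,amin,amax):
    m=np.zeros_like(mask);m[y0:y1,x0:x1]=mask[y0:y1,x0:x1]
    n,l,s,c=cv2.connectedComponentsWithStats(m)
    out=[]
    for i in range(1,n):
        if amin<=s[i,4]<=amax:
            p=np.argwhere(l==i)[:,::-1].astype(np.float32);out.append((c[i],s[i,4],cv2.minAreaRect(p)))
    return out
E
python3 - <<'E'
from h import *
im=cv2.imread("pics/top0.png");c=eyes.calibration("top");g=cv2.cvtColor(im,cv2.COLOR_BGR2GRAY)
print("keys")
for b in blobs((g>150).astype(np.uint8)*255,352,205,386,290,30,400): print(b[0].round(1),b[1],b[2],ray(c,*b[0],.092).round(4))
print("bezel")
for b in blobs((g<60).astype(np.uint8)*255,345,205,388,290,30,900): print(b[0].round(1),b[1],ray(c,*b[2][0],.081).round(4))
print("dark on cover")
for b in blobs((g<90).astype(np.uint8)*255,247,212,323,293,8,900): print(b[0].round(1),b[1],b[2],ray(c,*b[0],.089).round(4))
v=np.hstack([cv2.resize(im[205:300,235:335],None,fx=4,fy=4,interpolation=cv2.INTER_CUBIC),cv2.resize(im[205:300,335:400],None,fx=4,fy=4,interpolation=cv2.INTER_CUBIC)])
cv2.imwrite("pics/crop0.png",v)
E
```

```text
keys
[365.1 217.5] 124 ((365.5, 217.5), (11.0, 11.0), 90.0) [ 0.59   -0.1425  0.092 ]
[367.6 246.4] 118 ((367.5, 246.5), (11.0, 11.0), 90.0) [ 0.533  -0.1444  0.092 ]
[370.6 275.6] 109 ((370.5, 275.5), (5.0, 21.0), 90.0) [ 0.4765 -0.1473  0.092 ]
bezel
[363.  218.3] 240 [ 0.5902 -0.1419  0.081 ]
[365.6 246.6] 258 [ 0.5335 -0.1442  0.081 ]
[368.5 275.2] 276 [ 0.4767 -0.1466  0.081 ]
dark on cover
[321.  230.2] 60 ((321.294921875, 231.43638610839844), (39.11503219604492, 1.7942677736282349), 85.42607879638672) [ 0.5674 -0.055   0.089 ]
[282.  228.5] 12 ((282.0, 228.5), (11.0, 0.0), -90.0) [0.5729 0.0218 0.089 ]
[284.4 251.9] 27 ((284.10003662109375, 251.80001831054688), (17.8885440826416, 1.3416407108306885), 26.56505012512207) [0.5269 0.0184 0.089 ]
[285.2 275.6] 15 ((285.5, 275.0), (12.0, 1.0), 90.0) [0.481  0.0181 0.089 ]
[313. 292.] 11 ((313.0, 292.0), (10.0, 0.0), 180.0) [ 0.4481 -0.0348  0.089 ]
```

View pics/crop0.png

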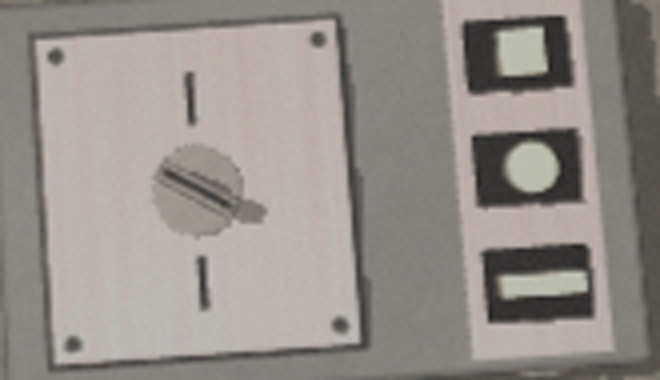

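Checks: the keys are 57 mm apart and cover-to-keys is 165 mm, both as stated. The tester yaw is about 2.3° and the slot yaw about 63°. Next I shut the gripper and move over the round key, turning the tool to yaw about 63° on the way.

```bash
python3 -m creep '[[[0.01,-0.02,0],-4],[[0.03,-0.06,0],-12],[[0.05,-0.11,0],-20],[[0.074,-0.16,0],-28],[[0.098,-0.21,0],-36],[[0.12,-0.26,0],-44],[[0.144,-0.31,0],-52],[[0.167,-0.36,0],-60],[[0.19,-0.41,0],-68],[[0.213,-0.46,0],-76],[[0.236,-0.51,0],-84],[[0.26,-0.56,0],-91],[[0.28,-0.605,0],-91],[[0.292,-0.63,-0.02],-91],[[0.297,-0.641,-0.04],-91],[[0.297,-0.641,-0.05],-91],[[0.297,-0.641,-0.05],-91]]' 1 20
python3 - <<'E'
from h import *
from plant import read_state
s=read_state();print(s['t'],s['eef_pos'].round(4),s['tcp_rot'].round(4),s['wrist_force'].round(2))
im=eyes.snapshot("wrist");cv2.imwrite("pics/w1.png",im)
E
```

```text
t: 2.22
eef_pos: [0.532, -0.1441, 0.1547]
tcp_rot: [-3.139, 0.0, 1.108]
wrist_force: [0.4, 0.5, 0.2]
grip_width: 0.003
2.225 [ 0.532  -0.1441  0.1547] [-3.1395e+00  2.0000e-04  1.1084e+00] [0.4  0.48 0.18]
```

View pics/w1.png

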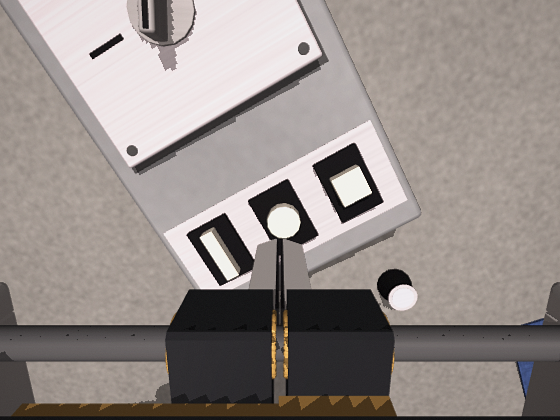

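The wrist view shows the shut fingertips in front of the round key at (284,221). The long key is at (221,255), the square key at (350,185), and the slot is near (148,15). I'll cast these pixels to check them against the top view.

Run:
```python
from h import *
im=cv2.imread("pics/w1.png");c=eyes.calibration("wrist")
for n,u,v in (("r",284,221),("l",221,255),("s",350,185)): print(n,ray(c,u,v,.092).round(4))
print("tcp px",[ (lambda p:(p[:2]/p[2]).round(0))(c['mtx']@(c['R']@np.array(q)+c['t'])) for q in ([.532,-.1441,.1547],)])
```

```text
r [ 0.5361 -0.1446  0.092 ]
l [ 0.48   -0.1476  0.092 ]
s [ 0.5918 -0.1415  0.092 ]
tcp px [array([279., 255.])]
```

```bash
python3 -m creep '[[[0.001,0,-0.03],0],[[0.001,0,-0.057],0],[[0.001,0,-0.064],0],[[0.001,0,-0.069],0],[[0.001,0,-0.071],0],[[0.001,0,-0.071],0],[[0.001,0,-0.071],0]]'
```

```text
t: 3.15
eef_pos: [0.5347, -0.1441, 0.0863]
tcp_rot: [3.14, -0.001, 1.11]
wrist_force: [-2.5, 3.2, 5.9]
grip_width: 0.004
```

```bash
python3 -m creep '[[[0,0,-0.001],0],[[0,0,-0.002],0],[[0,0,-0.002],0]]'; python3 -m creep '[[[0,0,0.01],0],[[0,0,0.03],0],[[0,0,0.03],0]]'
```

```text
t: 3.52
eef_pos: [0.5348, -0.1441, 0.0861]
tcp_rot: [3.139, -0.001, 1.11]
wrist_force: [-5.6, 3.6, 13.2]
grip_width: 0.004
t: 3.9
eef_pos: [0.5359, -0.1452, 0.1146]
tcp_rot: [3.136, -0.0, 1.109]
wrist_force: [0.7, -0.4, -0.0]
grip_width: 0.003
```

The force rises steeply at z = 0.086, so the round key reached its stop, and it has been released. Next the square key.

```bash
python3 -m creep '[[[0.03,0.001,0],0],[[0.057,0.0024,0],0],[[0.057,0.0024,0],0],[[0.057,0.0024,-0.015],0],[[0.057,0.0024,-0.022],0],[[0.057,0.0024,-0.027],0],[[0.057,0.0024,-0.03],0],[[0.057,0.0024,-0.03],0],[[0.057,0.0024,-0.03],0]]'; python3 -m creep '[[[0,0,0.01],0],[[0,0,0.03],0],[[0,0,0.03],0],[[0,0,0.03],0]]'
```

```text
t: 5.03
eef_pos: [0.5898, -0.1418, 0.0861]
tcp_rot: [-3.141, 0.001, 1.109]
wrist_force: [-8.1, 2.2, 13.6]
grip_width: 0.007
t: 5.52
eef_pos: [0.5907, -0.1418, 0.1116]
tcp_rot: [-3.141, 0.0, 1.109]
wrist_force: [-0.3, -0.3, 0.6]
grip_width: 0.004
```

```bash
python3 -m creep '[[[-0.03,-0.001,0],0],[[-0.07,-0.003,0],0],[[-0.113,-0.005,0],0],[[-0.113,-0.005,0],0],[[-0.113,-0.005,0],0],[[-0.113,-0.005,-0.015],0],[[-0.113,-0.005,-0.022],0],[[-0.113,-0.005,-0.027],0],[[-0.113,-0.005,-0.03],0],[[-0.113,-0.005,-0.03],0],[[-0.113,-0.005,-0.03],0]]'; python3 -m creep '[[[0,0,0.01],0],[[0,0,0.03],0],[[0,0,0.06],0],[[0.01,0.04,0.09],0],[[0.03,0.08,0.09],0],[[0.05,0.12,0.09],0],[[0.05,0.12,0.09],0],[[0.05,0.12,0.09],0]]' -1
python3 - <<'E'
from h import *
from plant import read_state
s=read_state();print(s['t'],s['eef_pos'].round(4),s['tcp_rot'].round(4),s['wrist_force'].round(2))
np.save("c2.npy",eyes.calibration("wrist"),allow_pickle=True)
im=eyes.snapshot("wrist");cv2.imwrite("pics/w2.png",im)
E
```

```text
t: 6.9
eef_pos: [0.4786, -0.1467, 0.086]
tcp_rot: [3.14, -0.0, 1.11]
wrist_force: [-6.6, 2.5, 17.3]
grip_width: 0.005
t: 7.9
eef_pos: [0.5278, -0.0272, 0.1718]
tcp_rot: [-3.14, 0.001, 1.11]
wrist_force: [-0.4, -0.2, -0.5]
grip_width: 0.823
7.9 [ 0.5278 -0.0272  0.1718] [-3.1404e+00  1.2000e-03  1.1099e+00] [-0.37 -0.23 -0.54]
```

View pics/w2.png

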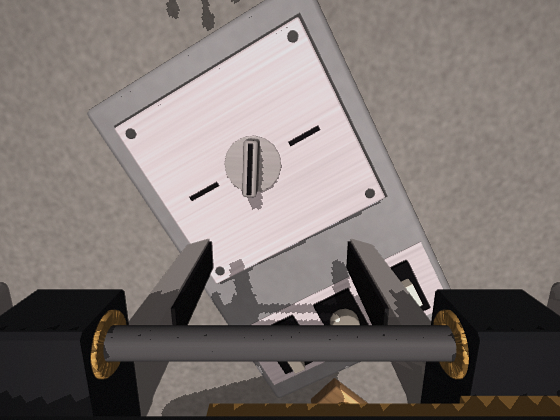

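The wrist view shows the fastener wing nearly vertical at (251,168), from (252,140) to (250,196). The index marks are at (304,136) and (204,191), and the open jaws sit either side of x = 280. Next I measure slot and marks.

Run:
```python
from h import *
im=cv2.imread("pics/w2.png");c=np.load("c2.npy",allow_pickle=True).item();g=cv2.cvtColor(im,cv2.COLOR_BGR2GRAY)
P={}
for b in blobs((g<60).astype(np.uint8)*255,185,120,325,215,40,900):
    q=cv2.boxPoints(b[2]);e=sorted([(np.linalg.norm(q[i]-q[(i+1)%4]),i) for i in range(4)])
    i,j=e[0][1],e[1][1];a=(q[i]+q[(i+1)%4])/2;d=(q[j]+q[(j+1)%4])/2
    z=.119 if 230<b[0][0]<275 else .089
    A,D=ray(c,*a,z),ray(c,*d,z);v=A-D
    print(b[0].round(1),b[1],"centre",ray(c,*b[0],z).round(4),"len",np.linalg.norm(v).round(4),"yaw",(np.degrees(np.arctan2(v[1],v[0]))%180).round(1))
```

```text
[303.8 135.5] 150 centre [0.5725 0.0212 0.089 ] len 0.025 yaw 2.3
[257.3 167.6] 82 centre [0.5332 0.0181 0.119 ] len 0.0347 yaw 60.3
[249.3 168.6] 235 centre [0.5279 0.02   0.119 ] len 0.0349 yaw 60.3
[204. 191.] 133 centre [0.4829 0.0175 0.089 ] len 0.0254 yaw 2.6
```

The slot is at (0.528, 0.020), yaw 60.3°. The marks are at yaw 2.4° with their midpoint at (0.528, 0.019), which agrees. So the fastener has to turn about -58°. I go down around the wing and then grip.

```bash
python3 -m creep '[[[0,0.03,0],-3],[[0,0.047,0],-3],[[0,0.047,0],-3],[[0,0.047,-0.03],-3],[[0,0.047,-0.055],-3],[[0,0.047,-0.068],-3],[[0,0.047,-0.073],-3],[[0,0.047,-0.073],-3],[[0,0.047,-0.073],-3]]' -1; python3 -m creep '[[[0,0,0],0],[[0,0,0],0],[[0,0,0],0],[[0,0,0],0],[[0,0,0],0],[[0,0,0],0],[[0,0,0],0],[[0,0,0],0]]' 1 15
```

```text
t: 9.07
eef_pos: [0.529, 0.02, 0.1007]
tcp_rot: [3.139, -0.001, 1.057]
wrist_force: [0.0, -0.1, -0.1]
grip_width: 1.001
t: 10.07
eef_pos: [0.5282, 0.0201, 0.0995]
tcp_rot: [3.142, 0.0, 1.057]
wrist_force: [-0.6, -0.2, -0.1]
grip_width: 0.183
```

The fingers are still closing at their own pace, so I wait a little longer.

```bash
python3 -m creep '[[[0,0,0],0],[[0,0,0],0],[[0,0,0],0]]'; python3 -m creep '[[[0,0,0],-5],[[0,0,0],-12],[[0,0,0],-20],[[0,0,0],-28],[[0,0,0],-36],[[0,0,0],-44],[[0,0,0],-51],[[0,0,0],-56],[[0,0,0],-58],[[0,0,0],-58],[[0,0,0],-58]]'
```

```text
t: 10.45
eef_pos: [0.5281, 0.0202, 0.0995]
tcp_rot: [-3.141, 0.0, 1.057]
wrist_force: [-0.9, -0.3, 1.5]
grip_width: 0.106
t: 11.82
eef_pos: [0.5287, 0.0191, 0.0995]
tcp_rot: [3.139, -0.001, 0.045]
wrist_force: [3.0, -4.2, -2.1]
grip_width: 0.105
```

The fastener turned with the grip held at 10 mm, and the tool yaw is now 2.6°. I release, lift and check.

```bash
python3 -m creep '[[[0,0,0],0],[[0,0,0],0],[[0,0,0],0],[[0,0,0],0],[[0,0,0.0],0],[[0,0,0.02],0],[[0,0,0.05],0],[[-0.02,0,0.075],0],[[-0.05,0,0.075],0],[[-0.05,0,0.075],0],[[-0.05,0,0.075],0]]' -1
python3 - <<'E'
from h import *
from plant import read_state
s=read_state();print(s['t'],s['eef_pos'].round(4),s['tcp_rot'].round(4),s['wrist_force'].round(2))
c=eyes.calibration("wrist");im=eyes.snapshot("wrist");cv2.imwrite("pics/w3.png",im);g=cv2.cvtColor(im,cv2.COLOR_BGR2GRAY)
np.save("c3.npy",c,allow_pickle=True)
for b in blobs((g<60).astype(np.uint8)*255,180,60,380,260,40,900):
    q=cv2.boxPoints(b[2]);e=sorted([(np.linalg.norm(q[i]-q[(i+1)%4]),i) for i in range(4)])
    i,j=e[0][1],e[1][1];a=(q[i]+q[(i+1)%4])/2;d=(q[j]+q[(j+1)%4])/2
    for z in (.119,.089):
        A,D=ray(c,*a,z),ray(c,*d,z);v=A-D
        print(b[0].round(1),b[1],z,ray(c,*b[0],z).round(4),"len",np.linalg.norm(v).round(4),"yaw",(np.degrees(np.arctan2(v[1],v[0]))).round(1))
E
```

```text
t: 13.2
eef_pos: [0.4786, 0.0201, 0.1744]
tcp_rot: [3.142, -0.0, 0.045]
wrist_force: [0.4, 0.5, -0.4]
grip_width: 0.998
13.2 [0.4786 0.0201 0.1744] [ 3.1416e+00 -4.0000e-04  4.4900e-02] [ 0.37  0.5  -0.41]
[283.9  92.3] 171 0.119 [0.5708 0.0217 0.119 ] len 0.0219 yaw 2.7
[283.9  92.3] 171 0.089 [0.573  0.0214 0.089 ] len 0.0247 yaw 2.7
[284.2 159.2] 237 0.119 [0.5269 0.0195 0.119 ] len 0.0352 yaw 2.7
[284.2 159.2] 237 0.089 [0.5234 0.0189 0.089 ] len 0.0397 yaw 2.7
[283.5 209.6] 121 0.119 [0.4906 0.0182 0.119 ] len 0.0217 yaw 2.7
[283.5 209.6] 121 0.089 [0.4825 0.0175 0.089 ] len 0.0245 yaw 2.7
[366.6 249.9] 252 0.119 [ 0.4621 -0.0453  0.119 ] len 0.0251 yaw 37.7
[366.6 249.9] 252 0.089 [ 0.4504 -0.0542  0.089 ] len 0.0284 yaw 37.7
[191.3 252.5] 184 0.119 [0.4543 0.0856 0.119 ] len 0.0144 yaw -1.5
[191.3 252.5] 184 0.089 [0.4416 0.0935 0.089 ] len 0.0163 yaw -1.5
```

View pics/w3.png

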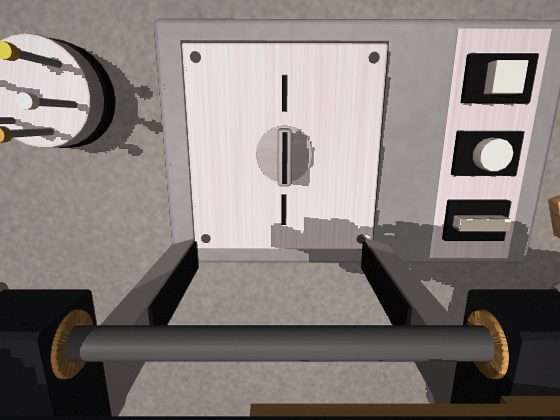

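The slot and both marks read yaw 2.7°, so they are in line; the cover is still up and nothing nearby has moved. The tool already stands 50 mm to the -x side of the fastener's axis. I shut the gripper there and press straight down.

```bash
python3 -m creep '[[[-0.002,0,0],0],[[-0.002,0,0],0],[[-0.002,0,0],0],[[-0.002,0,0],0],[[-0.002,0,0],0],[[-0.002,0,0],0],[[-0.002,0,0],0],[[-0.002,0,0],0],[[-0.002,0,0],0],[[-0.002,0,0],0],[[-0.002,0,-0.02],0],[[-0.002,0,-0.05],0],[[-0.002,0,-0.07],0],[[-0.002,0,-0.08],0],[[-0.002,0,-0.086],0],[[-0.002,0,-0.09],0],[[-0.002,0,-0.093],0],[[-0.002,0,-0.095],0],[[-0.002,0,-0.095],0],[[-0.002,0,-0.095],0]]' 1 20; python3 -m creep '[[[0,0,-0.001],0],[[0,0,-0.002],0],[[0,0,-0.002],0],[[0,0,-0.002],0]]'
```

```text
t: 15.75
eef_pos: [0.4762, 0.0201, 0.0817]
tcp_rot: [3.141, -0.001, 0.045]
wrist_force: [-4.9, 0.1, 8.0]
grip_width: 0.006
t: 16.25
eef_pos: [0.4762, 0.0201, 0.0811]
tcp_rot: [3.141, -0.001, 0.045]
wrist_force: [-7.2, 1.4, 15.4]
grip_width: 0.004
```

```bash
python3 -m creep '[[[0,0,-0.001],0],[[0,0,-0.002],0],[[0,0,-0.002],0],[[0,0,-0.002],0]]'
python3 - <<'E'
from h import *
c=eyes.calibration("wrist");a=eyes.snapshot("wrist");b=eyes.snapshot("top");cv2.imwrite("pics/top4.png",b)
cv2.imwrite("pics/w4.png",np.hstack([a[:,:],cv2.resize(b[190:310,140:460],None,fx=.75,fy=3.5)])[:, :800])
g=cv2.cvtColor(a,cv2.COLOR_BGR2GRAY)
for b in blobs((g<60).astype(np.uint8)*255,220,0,340,260,40,2000):
    q=cv2.boxPoints(b[2]);e=sorted([(np.linalg.norm(q[i]-q[(i+1)%4]),i) for i in range(4)])
    i,j=e[0][1],e[1][1];p=(q[i]+q[(i+1)%4])/2;d=(q[j]+q[(j+1)%4])/2
    v=ray(c,*p,.1)-ray(c,*d,.1);print(b[0].round(1),b[1],"yaw",np.degrees(np.arctan2(v[1],v[0])).round(1))
E
```

```text
t: 16.75
eef_pos: [0.4763, 0.0201, 0.0811]
tcp_rot: [3.141, -0.002, 0.045]
wrist_force: [-11.3, 1.0, 22.3]
grip_width: 0.007
[286.6  75.3] 414 yaw 2.9
[287.2 171.9] 583 yaw 2.9
[285.5 231.2] 92 yaw 2.8
[281.7 250.9] 44 yaw 2.7
[277.1 251.3] 47 yaw 2.4
```

View pics/w4.png

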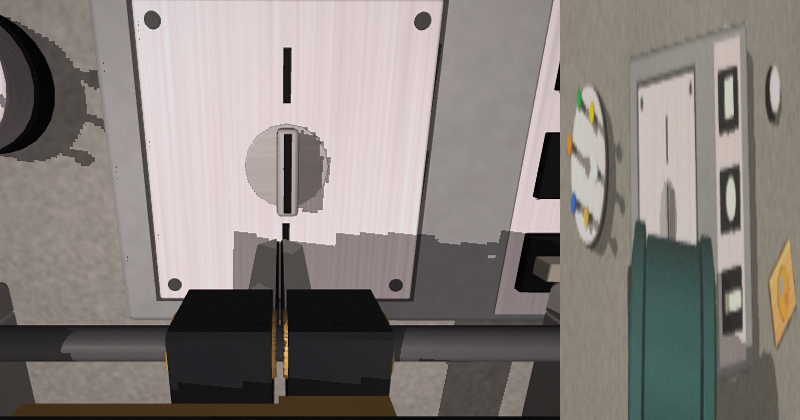

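The shut fingertips press on the cover below the fastener, near (281,245). The slot at (287,172) is in line with the marks at (287,75) and (286,231). The keys are up and the bystanders are in place. The cover is down at z = 0.081 m with 22 N, so I hand in.

```bash
python3 -c "
from plant import hand_in,read_state
s=read_state();print(s['t'],s['eef_pos'].round(4),s['wrist_force'].round(1));print(hand_in())"
```

```text
16.85 [0.4763 0.0201 0.0811] [-11.7   0.4  23.4]
the job is handed in; nothing more can be done
None
```

The job is done and was handed in at t = 16.9 s, with the gripper still holding the cover down; `hand_in()` gave no verdict.

- **Keys:** I pressed round, square and long in that order. Each went down to its stop (fingertips at z = 0.086 m, 13–17 N) and was let go before the next.
- **Fastener:** I gripped the wing and turned it about -58°. With the cover still raised, the slot and both index marks read yaw 2.7°.
- **Cover:** It is pressed with the shut fingers 50 mm to the -x side of the fastener. The last reading was z = 0.081 m with about 23 N downward, which matches flat against its frame. The slot read 2.9°, and the two marks 2.9° and 2.8°.
- **Other checks:** The last pictures showed the keys up and the stand, loupe and holder in place, judged by eye.

No check failed. There were two small disagreements:
- The wrist and top views differed by 2–4 mm on the key positions.
- The final push also carries a sideways force of about 12 N. The pose stayed steady under it.

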